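Prop up the bench readout and zero it with the key stylus

ROBOT

A 6-joint arm with a two-finger parallel gripper is mounted at the origin on the work surface. World frame = base frame: x ahead of the robot, y to its left, z up, the work surface at z = 0. Lengths are in m, angles in rad, forces in N, time in s.
With the tool pointing down it reaches from about 0.2 to 0.875 m from the base axis. Payload 3.4 kg.
Tool frame: the origin (TCP) lies where the fingers leave the gripper's body, on its centre line; the fingertips stand 97 mm ahead of it and the grasp point (between the pads) lies 78 mm ahead of it; z points along the fingers, y is the direction in which the jaws open and shut (so a half turn about z gives the same grasp; the last joint's range is limited). The gripper opens to 94 mm and grips with 3 to 60 N. Pads are 16 mm wide; open, the fingers measure 119 mm over their backs; the gripper's body (75 mm by 177 mm) begins 78 mm behind the grasp point.
Start: joints at [1.225, 0.276, 1.505, -0, 1.361, -0.121], TCP at [0.128, 0.561, 0.303] pointing down, gripper open.
Joint ranges: [-2.89, 2.89], [-0.75, 2.08], [0.22, 2.7], [-1.18, 4.32], [0.11, 2.71], [-2.7, 2.7]. Speed limits (rad/s): [2.57, 2.57, 3.14, 3.14, 3.14, 3.14].

INTERFACE

Orientations are given as a unit quaternion [w, x, y, z].
In Python, from bench import telemetry, optics, workorder gives the robot as it stands.
- The arm moves only by the tool carry_out, never from a script. Its argument "commands" is a list of rows, each an object of numbers: "tx", "ty", "tz": the shift along the tool's x, y, z in cm; "roll": the turn about the tool's z in rad. In form: [{"tx": .., "ty": .., "tz": .., "roll": ..}, ...]. A call has 1 to 8 rows; each row shifts and turns the commanded pose from where the row before left it, along the tool's axes as they then stand; what a row does not reach is not made up. A row lasts 1/8 s, in which the tool goes at most 62.5 mm and 10.7 degrees, less where a joint would pass 70% of its speed; a pose out of reach is approached as far as the arm can. A call is refused whole if a number of a shift passes 6.25 or a number of a turn 0.188, either way. A call with a gripper value outside its range is refused whole. "jaw" is the opening, from 0 (shut) to 1 (fully open), set as the call begins (left out, the last holds). The fingers move at their own pace and stop on an object; "squeeze" is the grip in N (left out, the last holds). Time passes only in rows, so rows that do not move let the fingers close. It gives the time, the measured TCP pose, the force and the opening at its end, in the units of the state.
- telemetry.state(): the state, without advancing time (a new reading comes with each control period).
- optics.get_image(name): name is "scene" or "top" or "wrist"; returns a dict with "pixels" (400x640x3 uint8, blue, green, red), "depth" (400x640 float32, m along the optical axis (not along the pixel's ray), 0 where there is no reading), "fx", "fy", "cx", "cy" (pixels), "k1" (the pictures are not rectified: a ray, as slopes to the right and down, at radius r is drawn at 1 + k1 r^2 times it, then the intrinsics apply), "R" (3x3) and "t" (3): a world point X has camera coordinates R X + t. Camera axes: x right, y down, z forward; pixel columns grow to the right and rows downward; lengths in m; the calibration is good to about 2 mm. A picture is of the moment at which its call begins.
- workorder.close_job(): hands the job in, once; it reports no verdict.
The state is a dict: "time_s": time; "qpos": joint angles; "qd": joint speeds; "joint_torque": joint torques, N m; "tool_pos": TCP position; "tcp_rot": TCP orientation; "ft_force": force on the tool from outside, world axes, zero at the start; "ft_torque": the same for the moment, N m; "opening": finger opening in m.
Only numpy, scipy, OpenCV 4.12 (cv2) and the standard library are available. Lean on these libraries where they do the work, as an engineer would, in place of code of your own. Each camera call takes 0.05 s, during which the arm holds its last target. There are 200 camera calls.

TASK

Swing the readout's prop leg up and over by its orange knob until it locks and the console stands on it. Then use the yellow-handled stylus to press the red key at the bottom of its hole all the way in, pressing neither of the other two keys, and put the stylus back upright in its own yellow-banded stand. Leave the readout standing on its leg and everything else where it is.

Things in the scene. Friction and masses are not known exactly. Their poses are not given: they have to be found in the camera images.
- gauge: fixed base of the tilting digital readout: dark steel plate 170 (x) x 160 (y) x 10 high; origin centre of its underside, front edge towards its own -x, z up. On it a grey console box with a dark screen starts lying flat, face up, its top face 52 above the table. The prop leg swings on the -y side and lifts the console's back, so that the face then leans towards -x
- console_hinge (a point): middle of the console's front hinge line, along the gauge's y, at x -75, z +28 of the gauge's frame; axes turn with the console. From it the console reaches 140 back (x), 75 to each side (y), 24 up (z). Its tilt follows the leg: 0 with the leg folded, at most 0.41 rad on the way, 0.33 rad when locked
- leg (a joint): prop leg's angle, rad: 0 folded (start), 1.69 at the back stop; swung from the front (gauge's -x) over the top to the back. Sprung: short of dead centre, at about 1.03 rad, it falls back to 0 when let go; beyond it, it runs to the back stop, stays locked there and carries the console. Pushing level on the knob takes 10 to 15 N at first, then less
- leg_pivot (a point): point on the leg's pivot axis in line with its outer arm: x +35, y -83, z +16 of the gauge's frame; the pivot axis is along the gauge's y. The arm, 9 thick, stands out from here to the knob
- leg_knob (a point): middle of the free length of the orange knob on the leg's arm: 14 diameter, along the gauge's y, spanning y -83 to -135 (this point y -113). It runs on a circle of radius 90 about the pivot: folded, the arm leans 0.87 rad from vertical to the gauge's -x (knob 74 above the table), locked 0.82 rad to +x (knob 77 above it). Can be pushed with shut fingertips from its -x side
- zero_mouth (a point): centre of the mouth of the red zero key's hole, level with the console's top face, 35 behind the front edge and 45 to the +y side of its middle. z is the outward normal of the face and tilts with it. The hole is 14 diameter with a 1 mm chamfer; the key's top lies 7 below the face. Too narrow for fingers
- zero_key (a joint): travel of the red zero key straight into the console, m: 0 = up, 0.004 = fully in; springs back, about 4 N to hold fully in
- hold_key (a joint): travel of the blue key in the middle hole (same hole and key, 45 from the red one towards the gauge's -y), m; 0 = up, 0.004 = in; not to be pressed
- unit_key (a joint): travel of the white key in the third hole (90 from the red one towards the gauge's -y), m; 0 = up, 0.004 = in; not to be pressed
- stylus: key stylus, rigid, 124 long, about 70 g; origin at its lower tip, z along it to the handle end. From the tip: pin 6 diameter to 30, shank 10 diameter to 60, round collar 34 diameter 60 to 64, yellow square handle 16 x 16 (sides along its x, y) 64 to 124. It hangs point down in its stand by the collar, the handle 70 to 130 above the table
- stylus_stand: fixed wooden stand of the stylus, 60 x 60 x 66 high, with a yellow band; origin centre of its underside. Square well 22 x 22, 63 deep, in its top. Seated, the stylus's collar rests on the top, its tip 6 above the table. Awl and brush have stands of the same size with a dark band; the three stands change places
- awl: round dark-wood-handled awl standing upright in a wooden stand of its own (awl_stand), 120 long, handle up to 29 across; origin at its lower tip, z up along the tool. Not needed: leave it where it is
- brush: small red-handled glue brush standing bristles up in a stand of its own (brush_stand), 140 long, up to 22 across; origin at its lower end, z up along it. Leave it where it is
- shoe: brown leather-look lace-up shoe, about 285 long, 95 wide, 94 high, behind the readout; origin under its middle, x to the toe. Leave it where it is
- last: pale wooden shoe last, about 250 long, 85 wide, 130 high, behind the readout; origin under its middle, x to the toe. Leave it where it is
- glue_can: closed can with green label, 62 diameter, 115 high, standing; origin centre of its underside. Leave it where it is
- heel_stack: two heel lifts stuck together, dark and tan, 62 x 62 x 46 high; origin centre of its underside. Leave it where it is
- tack_tin: round flat tin with brass lid, 74 diameter, 26 high; origin centre of its underside. Leave it where it is
- dye_bottle: slim amber bottle with black cap, 44 diameter, 150 high, standing; origin centre of its underside; easily tipped. Leave it where it is
- wax_block: honey-coloured wax block, 70 x 45 x 22 high; origin centre of its underside. Leave it where it is
There are look-alikes about, which are no part of the job. What is shaped like the stylus but purple or turquoise is not meant.

How it is judged:
On the way, in this order (a step that is already met when the one before it is completed fails the run):
1. the prop leg is swung over centre and locked at its back stop (leg above 1.60 rad) (value of joint leg above 1.6 rad), for 0.3 s.
2. with the console standing on its leg, the red key is pressed in to 3 mm or more with the stylus (value of joint leg above 1.6 rad and value of joint zero_key above 0.003 m and contact force between stylus and gauge above 1.5 N and distance between stylus and zero_mouth below 0.02 m), for 0.1 s.
At the end, for the whole second after the job is handed in: The leg is locked (joint above 1.60 rad) with the console standing on it, the red key has sprung back (under 1 mm), and the stylus is back in its own stand, released and at rest: within 12 mm of the stand's middle, tip 2 to 10 mm above the table, upright within 0.10 rad (value of joint leg above 1.6 rad and value of joint zero_key below 0.001 m and horizontal distance between stylus and stylus_stand below 0.012 m and height (world z) of stylus between 0.002 and 0.01 m and angle between stylus's own z axis and vertical below 0.1 rad and linear speed of stylus below 0.02 m/s); the robot touches nothing.
It fails at once if one of the other two keys is pressed (more than 2 mm) (value of joint any of hold_key, unit_key above 0.002 m).
It fails at once if a standing tool, can or bottle is tipped by more than 0.5 rad (angle between any of awl, brush, glue_can, dye_bottle's own z axis and vertical above 0.5 rad).
It fails at once if a bystander is shifted by more than 30 mm (distance of any of awl, brush, shoe, last, glue_can, heel_stack, tack_tin, dye_bottle, wax_block from where it was at the start of the episode above 0.03 m).
It also fails if it takes over 70 s, if anything falls off the work surface, if the arm or the gripper's body presses on something with over 40 N, if the wrist force passes 120 N, or if a joint passes its speed limit or range.

## Working session

There is one attempt and no reset: what is moved stays moved. The work goes in short steps, Python scripts to look and compute and a tool call to move; the robot and the scene stay as the last step left them, time stands still between calls to the robot, and variables do not carry over. Pictures are saved under pics/ and viewed, about 8 in all and at most 12, crops included, and the job is handed in when it is done.

Besides the shell and the picture viewer there is one more tool, called after "Request:" as a command line: name --argument value ..., lists and objects as JSON in quotes. carry_out: Moves the arm, as the interface text tells. Its arguments: {"type":"object","properties":{"commands":{"type":"array","items":{"type":"object","properties":{"tx":{"type":"number"},"ty":{"type":"number"},"tz":{"type":"number"},"roll":{"type":"number"}}}},"jaw":{"type":"number"},"squeeze":{"type":"number"}},"required":["commands"]}

```bash
mkdir -p pics
cat > h.py <<'E'
import numpy as np, cv2
from bench import telemetry, optics, workorder
def grab(n,f):
    im=optics.get_image(n); np.savez(f'pics/{f}.npz',**im); cv2.imwrite(f'pics/{f}.png',im['pixels']); return im
def load(f): return dict(np.load(f'pics/{f}.npz'))
def ray(im,u,v):
    d=np.array([(u-im['cx'])/im['fx'],(v-im['cy'])/im['fy']]); p=d.copy()
    for _ in range(20): p=d/(1+im['k1']*(p@p))
    return np.array([p[0],p[1],1.])
def dep(im,u,v,z=None):
    r=ray(im,u,v); R=im['R'];t=im['t']
    if z is None:
        w=im['depth'][int(v)-1:int(v)+2,int(u)-1:int(u)+2]; w=w[w>0]; s=np.median(w)
    else:
        c=-R.T@t; s=(z-c[2])/(R.T@r)[2]
    return R.T@(r*s-t)
def proj(im,X):
    c=im['R']@np.asarray(X,float)+im['t']; p=c[:2]/c[2]; p=p*(1+im['k1']*(p@p))
    return p[0]*im['fx']+im['cx'],p[1]*im['fy']+im['cy']
def crop(im,f,u0,v0,u1,v1,k):
    cv2.imwrite(f'pics/{f}.png',cv2.resize(im['pixels'][v0:v1,u0:u1],None,fx=k,fy=k,interpolation=cv2.INTER_CUBIC))
E
python3 - <<'E'
from h import *
a=grab('top','top0');b=grab('scene','scene0')
cv2.imwrite('pics/both.png',cv2.resize(np.vstack([a['pixels'],b['pixels']]),(480*1,600)))
for i in(a,b): print(-i['R'].T@i['t'],i['R'],i['fx'])
print(telemetry.state())
E
```

```text
[ 0.46627416 -0.00603755  1.16025145] [[ 0.01798438 -0.99977611 -0.01114901]
 [-0.99639044 -0.01699601 -0.08316984]
 [ 0.08296173  0.01260453 -0.99647302]] 446.5913483099436
[1.51375339 0.13159883 0.711496  ] [[-0.15157712  0.9884386  -0.00367645]
 [ 0.52712057  0.07768645 -0.84623207]
 [-0.83616283 -0.13020735 -0.53280181]] 491.2836559694773
{'time_s': 0.1, 'qpos': array([ 1.22501031e+00,  2.76483964e-01,  1.50597134e+00, -2.45994065e-05,
        1.36070274e+00, -1.21029945e-01]), 'qd': array([-0.0010851 , -0.00018912, -0.00250119,  0.00047191,  0.00056607,
        0.000611  ]), 'joint_torque': array([ 1.36085873e-03, -4.05454373e+01, -2.37780422e+01,  7.03988294e-02,
        2.98732147e-02, -5.64244988e-05]), 'tool_pos': array([0.12805966, 0.5602017 , 0.3019324 ]), 'tcp_rot': array([-1.69331606e-04,  1.12139059e-01,  9.93692215e-01, -7.64251932e-04]), 'ft_force': array([-0.02479113, -0.41223038,  0.05483652]), 'ft_torque': array([-0.03609985, -0.02561203, -0.01060546]), 'opening': 0.09391837032431101}
```

View pics/top0.png

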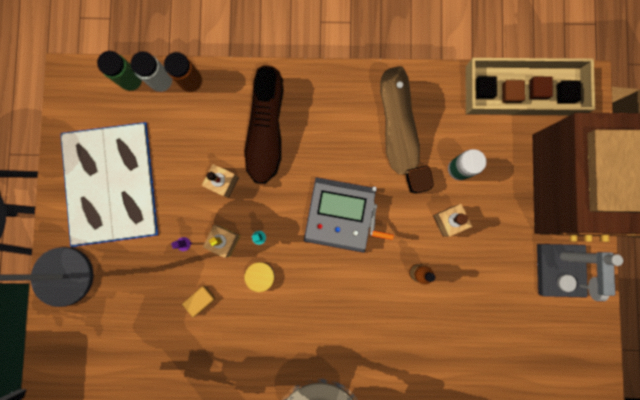

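View pics/scene0.png

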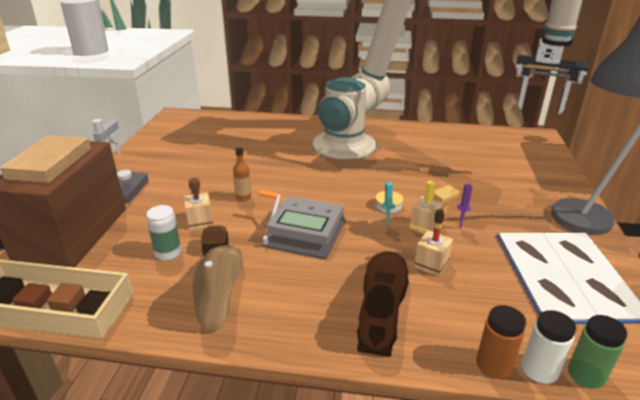

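The readout is at about (341,215) in the top image, with its knob at (382,235). Three things could be taken for the stylus: yellow in a banded stand at (217,241), purple at (181,243) and turquoise at (259,238). I choose the yellow one and check it in a crop.

Run:
```python
from h import *
a=load('top0');b=load('scene0')
A=cv2.resize(a['pixels'][165:265,165:405],None,fx=3.33,fy=3.33,interpolation=2)
B=cv2.resize(b['pixels'][170:260,240:480],None,fx=3.33,fy=3.33,interpolation=2)
w=min(A.shape[1],B.shape[1]);V=np.vstack([A[:,:w],B[:,:w]])[:600];cv2.imwrite('pics/c1.png',V);print(V.shape)
for n,u,v in [('stylus',217,241),('purple',181,243),('turq',259,238),('shoe',265,120),('tin',259,277),('brush',217,180),('heel',420,178),('bottle',430,277),('knob',385,236)]: print(n,dep(a,u,v).round(3))
```

```text
(600, 799, 3)
stylus [0.457 0.244 0.128]
purple [0.451 0.334 0.106]
turq [0.465 0.148 0.123]
shoe [0.773 0.157 0.016]
tin [0.368 0.159 0.027]
brush [0.603 0.257 0.094]
heel [ 0.624 -0.242  0.039]
bottle [ 0.386 -0.241  0.15 ]
knob [ 0.476 -0.149  0.081]
```

View pics/c1.png

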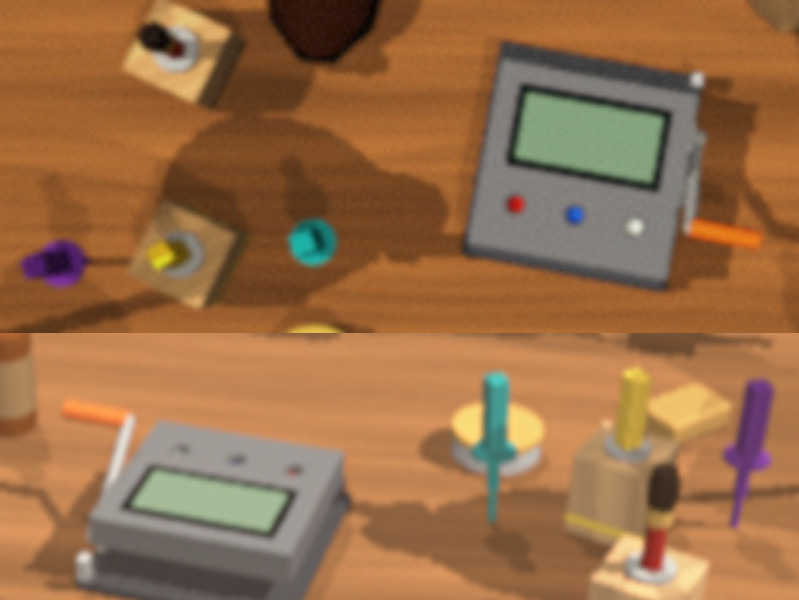

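The crop shows the yellow stylus hanging in the yellow-banded stand (crop 170,255). Purple and turquoise are free-standing decoys. Red, blue and white keys are at crop (515,204), (574,215) and (635,227), and the folded knob runs from (690,228) to (760,240).

```bash
cat >> h.py <<'E'
from scipy.spatial.transform import Rotation as Rn
def pose():
    s=telemetry.state(); q=s['tcp_rot']; return s,np.array(s['tool_pos']),Rn.from_quat([q[1],q[2],q[3],q[0]]).as_matrix()
def plan(target,yaw=None):
    """tool-frame shift (cm) to TCP target at present orientation; roll to bring jaw azimuth to yaw (mod pi)"""
    s,p,R=pose(); d=R.T@(np.asarray(target)-p)*100; az=np.arctan2(R[1,1],R[0,1])
    r=None if yaw is None else (az-yaw+np.pi/2)%np.pi-np.pi/2
    print('shift',d.round(2),'az',az.round(3),'roll',r,'F',np.round(s['ft_force'],1),'t',s['time_s'],'q6',s['qpos'][5].round(2),'p',p.round(4)); return d,r
G=None
E
python3 - <<'E'
from h import *
a=load('top0');f=lambda x,y:(165+x/3.33,165+y/3.33)
P=lambda x,y,z:dep(a,*f(x,y),z)
r,bl,w=P(515,204,.045),P(574,215,.045),P(635,227,.045)
print(r,bl,w,np.linalg.norm(r-w))
c=[P(503,43,.01),P(700,78,.052),P(664,285,.01),P(468,250,.03)];print(np.round(c,3))
yv=(r-w)/np.linalg.norm(r-w);xv=np.array([yv[1],-yv[0],0]);yaw=np.arctan2(xv[1],xv[0])
o=bl-xv*(-75+35)/1000; o[2]=0
print('gauge',o,yaw)
for n,v in(('knob0',(35-90*np.sin(.87),-113,74)),('piv',(35,-83,16)),('top',(35,-113,106)),('lock',(35+90*np.sin(.82),-113,77))):
  v=np.array(v)/1000; X=o+xv*v[0]+yv*v[1]; X[2]=v[2]; u=proj(a,X); print(n,X.round(4),np.round(u,1),((u[0]-165)*3.33,(u[1]-165)*3.33))
print('stylus collar',P(182,253,.07),'top',P(160,257,.13))
for n,x,y,z in (('st',170,200,.066),('st',245,238,.066),('st',203,307,.066),('st',130,262,.066)): print(P(x,y,z).round(4))
print(dep(a,457,217),dep(a,400,95))
# knob centroid by orange
hsv=cv2.cvtColor(a['pixels'],cv2.COLOR_BGR2HSV); m=cv2.inRange(hsv,(5,200,180),(16,255,255)); m[:, :360]=0;m[:,405:]=0;m[:225]=0;m[245:]=0
yy,xx=np.nonzero(m);print(len(xx),xx.min(),xx.max(),xx.mean(),yy.mean())
plan((.4,-.14,.3),yaw)
E
```

```text
[0.49726425 0.00868934 0.045     ] [ 0.48982771 -0.0356031   0.045     ] [ 0.48169498 -0.08129215  0.045     ] 0.09131850577213897
[[ 0.623  0.021  0.01 ]
 [ 0.594 -0.128  0.052]
 [ 0.438 -0.106  0.01 ]
 [ 0.462  0.044  0.03 ]]
gauge [ 0.52924206 -0.04242286  0.        ] -0.17133108446559228
knob0 [ 0.4767 -0.148   0.074 ] [384.1 235.6] (np.float64(729.5274729692748), np.float64(235.08697890422954))
piv [ 0.5496 -0.1302  0.016 ] [374.3 207.1] (np.float64(696.9963638689651), np.float64(140.2658786260563))
top [ 0.5445 -0.1597  0.106 ] [391.  206.8] (np.float64(752.5877137116731), np.float64(139.19962023545884))
lock [ 0.6093 -0.171   0.077 ] [394.  181.2] (np.float64(762.5952526430088), np.float64(53.942019868797374))
stylus collar [0.45656064 0.25117715 0.07      ] top [0.45408508 0.25211626 0.13      ]
[0.4952 0.2624 0.066 ]
[0.4683 0.2062 0.066 ]
[0.4175 0.2353 0.066 ]
[0.4493 0.29   0.066 ]
[ 0.5222091  -0.30939556  0.12290416] [ 0.84545597 -0.19514982  0.01286149]
110 373 393 383.2181818181818 235.11818181818182
shift [-42.12 -62.2    0.28] az 1.346 roll 1.5173766164791749 F [-0.  -0.4  0.1] t 0.1 q6 -0.12 p [0.1281 0.5602 0.3019]
```

Request:
carry_out --commands '[{"tx": -2.6, "ty": -3.9}, {"tx": -2.6, "ty": -3.9}, {"tx": -2.6, "ty": -3.9}, {"tx": -2.6, "ty": -3.9}, {"tx": -2.6, "ty": -3.9}, {"tx": -2.6, "ty": -3.9}, {"tx": -2.6, "ty": -3.9}, {"tx": -2.6, "ty": -3.9}]' --jaw 0 --squeeze 40

```text
schema error: expected keys tx, ty, tz, roll
```

Request:
carry_out --commands '[{"tx": -2.6, "ty": -3.9}, {"tx": -2.6, "ty": -3.9}, {"tx": -2.6, "ty": -3.9}, {"tx": -2.6, "ty": -3.9}, {"tx": -2.6, "ty": -3.9}, {"tx": -2.6, "ty": -3.9}, {"tx": -2.6, "ty": -3.9}, {"tx": -2.6, "ty": -3.9}]'

```text
schema error: expected keys tx, ty, tz, roll
```

Request:
carry_out --commands '[{"roll": 0.18}, {"roll": 0.18}, {"roll": 0.18}, {"roll": 0.18}, {"roll": 0.18}, {"roll": 0.18}, {"roll": 0.18}, {"roll": 0.18}]'

```text
schema error: expected keys tx, ty, tz, roll
```

Run:
```python
from h import *
plan((.445,-.1425,.25),-.171); plan((.445,-.1425,.157),-.171)
```

```text
shift [-46.56 -61.43   5.28] az 1.346 roll 1.517045532013583 F [-0.  -0.4  0.1] t 0.1 q6 -0.12 p [0.1281 0.5602 0.3019]
shift [-46.56 -61.42  14.58] az 1.346 roll 1.517045532013583 F [-0.  -0.4  0.1] t 0.1 q6 -0.12 p [0.1281 0.5602 0.3019]
```

All keys are required.

Request:
carry_out --commands '[{"tx": -2.7, "ty": -3.8, "tz": 0, "roll": 0}, {"tx": -2.7, "ty": -3.8, "tz": 0, "roll": 0}, {"tx": -2.7, "ty": -3.8, "tz": 0, "roll": 0}, {"tx": -2.7, "ty": -3.8, "tz": 0, "roll": 0}, {"tx": -2.7, "ty": -3.8, "tz": 0, "roll": 0}, {"tx": -2.7, "ty": -3.8, "tz": 0, "roll": 0}, {"tx": -2.7, "ty": -3.8, "tz": 0, "roll": 0}, {"tx": -2.7, "ty": -3.8, "tz": 0, "roll": 0}]' --jaw 0 --squeeze 40

```text
time_s: 1.1
tool_pos: [0.2711, 0.2146, 0.3025]
tcp_rot: [0.0, 0.112, 0.994, -0.0]
ft_force: [0.0, -0.4, -0.1]
opening: 0.0175
```

Request:
carry_out --commands '[{"tx": -2.7, "ty": -3.8, "tz": 0, "roll": 0}, {"tx": -2.7, "ty": -3.8, "tz": 0, "roll": 0}, {"tx": -2.7, "ty": -3.8, "tz": 0, "roll": 0}, {"tx": -2.7, "ty": -3.8, "tz": 0, "roll": 0}, {"tx": -2.7, "ty": -3.8, "tz": 0, "roll": 0}, {"tx": -2.7, "ty": -3.8, "tz": 0, "roll": 0}, {"tx": -2.7, "ty": -3.8, "tz": 0, "roll": 0}, {"tx": -2.7, "ty": -3.8, "tz": 0, "roll": 0}]'

```text
time_s: 2.1
tool_pos: [0.4139, -0.1299, 0.3024]
tcp_rot: [-0.0, 0.112, 0.994, 0.0]
ft_force: [-0.3, 1.3, 0.3]
opening: 0.0005
```

Request:
carry_out --commands '[{"tx": 0, "ty": 0, "tz": 0, "roll": 0.18}, {"tx": 0, "ty": 0, "tz": 0, "roll": 0.18}, {"tx": 0, "ty": 0, "tz": 0, "roll": 0.18}, {"tx": 0, "ty": 0, "tz": 0, "roll": 0.18}, {"tx": 0, "ty": 0, "tz": 0, "roll": 0.18}, {"tx": 0, "ty": 0, "tz": 0, "roll": 0.18}, {"tx": 0, "ty": 0, "tz": 0, "roll": 0.18}, {"tx": 0, "ty": 0, "tz": 0, "roll": 0.18}]'

```text
time_s: 3.1
tool_pos: [0.4135, -0.1283, 0.3023]
tcp_rot: [-0.0, 0.742, 0.671, -0.0]
ft_force: [-0.1, -0.1, -0.9]
opening: 0.0008
```

Run:
```python
from h import *
plan((.445,-.1425,.157),-.171)
```

```text
shift [-1.1   3.28 14.53] az -0.1 roll 0.07107959840410838 F [-0.1 -0.1 -0.9] t 3.1 q6 -0.36 p [ 0.4135 -0.1283  0.3023]
```

Request:
carry_out --commands '[{"tx": -0.5, "ty": 1.1, "tz": 3, "roll": 0}, {"tx": -0.6, "ty": 0.9, "tz": 3, "roll": 0}, {"tx": 0, "ty": 0, "tz": 3, "roll": 0}, {"tx": 0, "ty": 0, "tz": 3, "roll": 0}, {"tx": 0, "ty": 0, "tz": 2.5, "roll": 0}, {"tx": 0, "ty": 0, "tz": 0, "roll": 0.07}, {"tx": 0, "ty": 0, "tz": 0, "roll": 0}]'

```text
time_s: 3.98
tool_pos: [0.4324, -0.1411, 0.1571]
tcp_rot: [-0.001, 0.762, 0.647, -0.0]
ft_force: [-0.5, -0.3, -0.4]
opening: 0.0007
```

Run:
```python
from h import *
plan((.445,-.1425,.157),-.171)
for t in np.arange(0,1.2,.1):
  a=t-.87; print(round(t,2),(90*np.array([np.sin(a)-np.sin(-.87),np.cos(a)-np.cos(.87)])).round(1),end=' ')
a=grab('top','top1'); crop(a,'c2',320,160,460,265,5)
```

```text
shift [0.07 1.26 0.01] az -0.163 roll 0.007760438460640229 F [-0.5 -0.3 -0.4] t 3.975 q6 -0.31 p [ 0.4324 -0.1411  0.1571]
0.0 [0. 0.] 0.1 [6.1 6.6] 0.2 [12.9 12.5] 0.3 [20.2 17.7] 0.4 [28.  22.2] 0.5 [36.2 25.9] 0.6 [44.8 28.7] 0.7 [53.6 30.7] 0.8 [62.5 31.7] 0.9 [71.5 31.9] 1.0 [80.5 31.2] 1.1 [89.3 29.6]
```

View pics/c2.png

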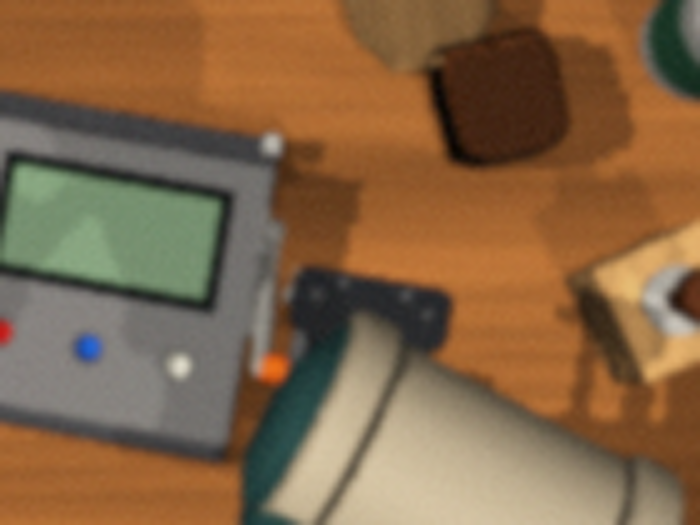

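The picture shows the gripper beside the console, just in front of the orange knob (crop 272,368), and clear of the awl. Now I swing the leg along the arc.

Request:
carry_out --commands '[{"tx": 0, "ty": 1.2, "tz": 0, "roll": 0}, {"tx": 0, "ty": 1.2, "tz": 0, "roll": 0}, {"tx": 0, "ty": 0.65, "tz": -0.62, "roll": 0}, {"tx": 0, "ty": 0.65, "tz": -0.62, "roll": 0}, {"tx": 0, "ty": 0.75, "tz": -0.5, "roll": 0}, {"tx": 0, "ty": 0.75, "tz": -0.5, "roll": 0}, {"tx": 0, "ty": 0.85, "tz": -0.33, "roll": 0}, {"tx": 0, "ty": 0.85, "tz": -0.33, "roll": 0}]'

```text
time_s: 5.03
tool_pos: [0.4966, -0.1514, 0.1879]
tcp_rot: [-0.004, 0.762, 0.647, -0.003]
ft_force: [-6.6, 1.6, 6.4]
opening: 0.0006
```

Request:
carry_out --commands '[{"tx": 0, "ty": 0.9, "tz": -0.15, "roll": 0}, {"tx": 0, "ty": 0.9, "tz": -0.15, "roll": 0}, {"tx": 0, "ty": 0.9, "tz": 0, "roll": 0}, {"tx": 0, "ty": 0.9, "tz": 0, "roll": 0}, {"tx": 0, "ty": 0.9, "tz": 0.1, "roll": 0}, {"tx": 0, "ty": 0.9, "tz": 0.1, "roll": 0}, {"tx": 0, "ty": 0.7, "tz": 0.2, "roll": 0}, {"tx": 0, "ty": 0.7, "tz": 0.2, "roll": 0}]'

```text
time_s: 6.02
tool_pos: [0.5683, -0.1637, 0.1834]
tcp_rot: [-0.0, 0.763, 0.647, 0.0]
ft_force: [-0.1, -0.1, -0.3]
opening: 0.0006
```

Run:
```python
from h import *
plan((.445,-.1425,.157),-.171)
a=grab('scene','sc1'); crop(a,'c3',200,150,400,280,4)
```

```text
shift [  0.08 -12.51   2.64] az -0.164 roll 0.006974287300734794 F [-0.1 -0.1 -0.3] t 6.025 q6 -0.23 p [ 0.5683 -0.1637  0.1834]
```

View pics/c3.png

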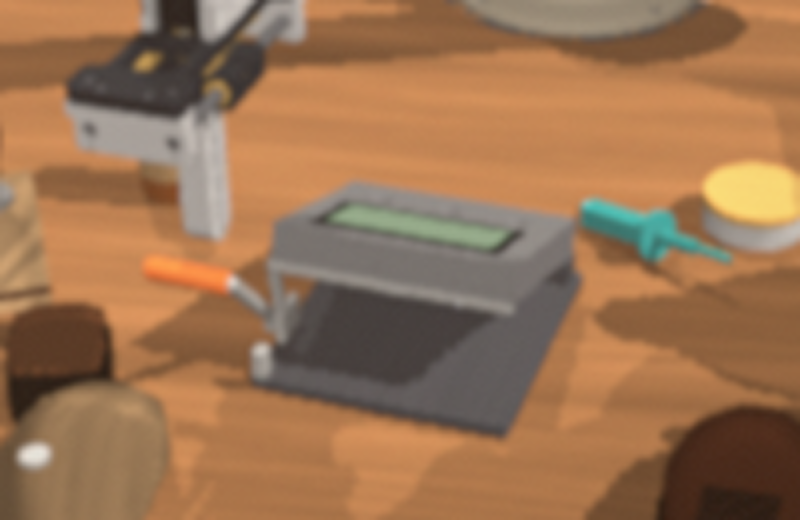

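The leg is locked (knob at crop 190,272, on the back side) and the console stands tilted. The turquoise decoy now lies on its side at crop (650,230); it is no part of the job. Next I go to the stylus.

Request:
carry_out --commands '[{"tx": 0, "ty": -0.5, "tz": -3, "roll": 0}, {"tx": 0, "ty": 0, "tz": -4, "roll": 0}, {"tx": 0, "ty": 0, "tz": -5, "roll": 0}, {"tx": 4, "ty": -1.7, "tz": 0, "roll": 0}, {"tx": 4, "ty": -1.7, "tz": 0, "roll": 0}, {"tx": 4, "ty": -1.7, "tz": 0, "roll": 0}, {"tx": 4, "ty": -1.8, "tz": 0, "roll": 0}, {"tx": 4, "ty": -1.8, "tz": 0, "roll": 0}]' --jaw 1

```text
time_s: 7.08
tool_pos: [0.5091, 0.05, 0.3037]
tcp_rot: [0.0, 0.763, 0.647, 0.0]
ft_force: [-0.2, -0.5, -0.6]
opening: 0.0769
```

Request:
carry_out --commands '[{"tx": 4, "ty": -1.7, "tz": 0, "roll": 0}, {"tx": 4, "ty": -1.8, "tz": 0, "roll": 0}, {"tx": 4, "ty": -1.8, "tz": 0, "roll": 0}, {"tx": 4, "ty": -1.8, "tz": 0, "roll": 0}, {"tx": 3, "ty": -1.8, "tz": 0, "roll": 0}, {"tx": 0, "ty": 0, "tz": 0, "roll": 0.15}, {"tx": 0, "ty": 0, "tz": 0, "roll": 0.15}, {"tx": 0, "ty": 0, "tz": 0, "roll": 0}]'

```text
time_s: 8.07
tool_pos: [0.4528, 0.2508, 0.3037]
tcp_rot: [-0.0, 0.85, 0.526, 0.0]
ft_force: [0.6, -0.6, -0.6]
opening: 0.094
```

Run:
```python
from h import *
plan((.457,.2495,.30),-.46)
a=grab('wrist','w1')
for n,X in(('colr',(.457,.25,.07)),('top',(.457,.25,.13))): print(n,proj(a,X))
print(-a['R'].T@a['t'])
```

```text
shift [0.07 0.44 0.37] az -0.462 roll -0.001932840765099808 F [ 0.6 -0.6 -0.6] t 8.075 q6 0.83 p [0.4528 0.2508 0.3037]
colr (np.float64(322.63099586928263), np.float64(190.74704602401053))
top (np.float64(323.4931866859309), np.float64(204.73653444103064))
[0.4842035  0.31447257 0.38639119]
```

View pics/w1.png

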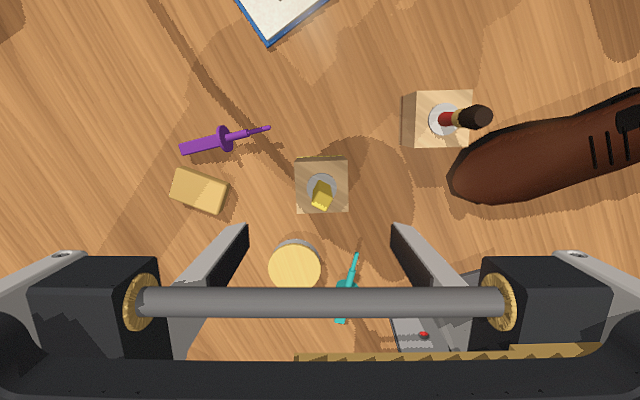

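The wrist view shows the yellow stylus in its stand, handle top at about (321,199) and rotated relative to the stand. Purple (220,140) and turquoise (348,290) lie toppled. I enlarge it to read the handle's yaw.

Run:
```python
from h import *
crop(load('w1'),'c4',285,150,365,220,8)
```

```text
(no output)
```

View pics/c4.png

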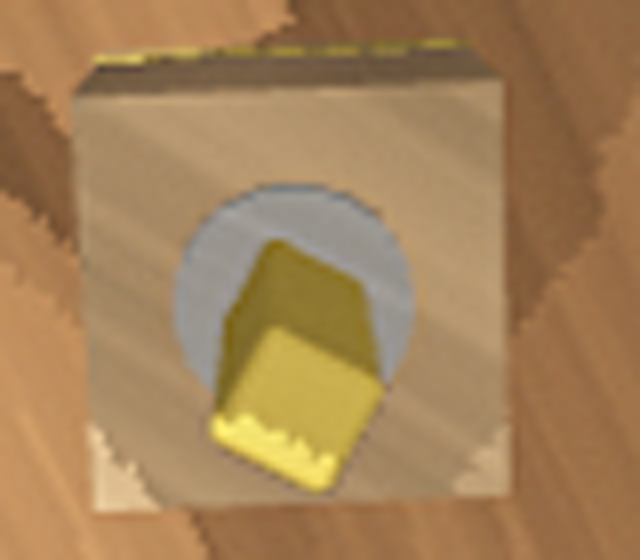

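The crop confirms the yellow band. Handle top corners are (275,325), (385,385), (325,492) and (212,430).

Run:
```python
from h import *
a=load('w1')
h=np.array([dep(a,285+x/8,150+y/8,.13) for x,y in((275,325),(385,385),(325,492),(212,430))])
s=np.array([dep(a,285+x/8,150+y/8,.066) for x,y in((75,97),(503,82),(512,495),(95,512))])
c=np.array([dep(a,285+x/8,150+y/8,.070) for x,y in((173,300),(415,300))]).mean(0)
for P in(h,s):
  print(P.mean(0).round(4),[round(float(np.hypot(*(P[i]-P[i-1])[:2])),4) for i in range(4)],[round(float(np.arctan2(*(P[i]-P[i-1])[1::-1])%(np.pi/2)),3) for i in range(4)])
print(c)
d=[P for P in h]; yaw=np.arctan2(*(h[1]-h[0])[1::-1])
plan(list(h.mean(0)[:2])+[.178],yaw); plan(list(h.mean(0)[:2])+[.178],yaw+np.pi/2)
```

```text
[0.4577 0.2536 0.13  ] [0.0144, 0.0145, 0.0145, 0.0151] [0.578, 0.599, 0.619, 0.59]
[0.4577 0.2527 0.066 ] [0.0604, 0.0596, 0.06, 0.0607] [1.136, 1.143, 1.154, 1.15]
[0.4577734  0.25379198 0.07      ]
shift [ 0.48  0.3  12.57] az -0.461 roll 0.5103458955674736 F [-0.1  0.6  0.1] t 8.125 q6 0.83 p [0.4528 0.2507 0.3037]
shift [ 0.48  0.3  12.57] az -0.461 roll -1.060450431227423 F [-0.1  0.6  0.1] t 8.125 q6 0.83 p [0.4528 0.2507 0.3037]
```

Request:
carry_out --commands '[{"tx": 0.5, "ty": 0.3, "tz": 0, "roll": 0}, {"tx": 0, "ty": 0, "tz": 0, "roll": 0.17}, {"tx": 0, "ty": 0, "tz": 0, "roll": 0.17}, {"tx": 0, "ty": 0, "tz": 0, "roll": 0.17}, {"tx": 0, "ty": 0, "tz": 1.5, "roll": 0}, {"tx": 0, "ty": 0, "tz": 1.5, "roll": 0}, {"tx": 0, "ty": 0, "tz": 1, "roll": 0}, {"tx": 0, "ty": 0, "tz": 0, "roll": 0}]'

```text
time_s: 9.12
tool_pos: [0.4573, 0.2536, 0.2623]
tcp_rot: [0.0, 0.956, 0.294, -0.001]
ft_force: [-0.9, -0.4, -0.2]
opening: 0.094
```

Run:
```python
from h import *
plan((.4577,.2535,.178),.597-np.pi/2)
```

```text
shift [0.05 0.04 8.43] az -0.973 roll 0.0005688106963246398 F [-0.9 -0.4 -0.2] t 9.125 q6 1.35 p [0.4573 0.2536 0.2623]
```

Request:
carry_out --commands '[{"tx": 0, "ty": 0, "tz": 1.5, "roll": 0}, {"tx": 0, "ty": 0, "tz": 2, "roll": 0}, {"tx": 0, "ty": 0, "tz": 2, "roll": 0}, {"tx": 0, "ty": 0, "tz": 1.9, "roll": 0}, {"tx": 0, "ty": 0, "tz": 1, "roll": 0}, {"tx": 0, "ty": 0, "tz": 0, "roll": 0}, {"tx": 0, "ty": 0, "tz": 0, "roll": 0}]'

```text
time_s: 10.0
tool_pos: [0.4583, 0.254, 0.1803]
tcp_rot: [-0.0, 0.956, 0.294, 0.001]
ft_force: [0.2, 0.3, 0.2]
opening: 0.094
```

Request:
carry_out --commands '[{"tx": 0, "ty": 0, "tz": 0, "roll": 0}, {"tx": 0, "ty": 0, "tz": 0, "roll": 0}, {"tx": 0, "ty": 0, "tz": 0, "roll": 0}, {"tx": 0, "ty": 0, "tz": 0, "roll": 0}, {"tx": 0, "ty": 0, "tz": 0, "roll": 0}, {"tx": 0, "ty": 0, "tz": 0, "roll": 0}, {"tx": 0, "ty": 0, "tz": 0, "roll": 0}, {"tx": 0, "ty": 0, "tz": 0, "roll": 0}]' --jaw 0 --squeeze 30

```text
time_s: 11.0
tool_pos: [0.4579, 0.2538, 0.1796]
tcp_rot: [-0.0, 0.956, 0.294, -0.0]
ft_force: [-0.0, 0.2, -1.8]
opening: 0.0176
```

Run:
```python
from h import *
plan((.4577,.2535,.178),.597-np.pi/2)
```

```text
shift [-0.03  0.02  0.16] az -0.974 roll -0.00016755417327507516 F [-0.   0.2 -1.8] t 11.0 q6 1.35 p [0.4579 0.2538 0.1796]
```

Request:
carry_out --commands '[{"tx": 0, "ty": 0, "tz": -1, "roll": 0}, {"tx": 0, "ty": 0, "tz": -2.5, "roll": 0}, {"tx": 0, "ty": 0, "tz": -3, "roll": 0}, {"tx": 0, "ty": 0, "tz": -3, "roll": 0}, {"tx": 0, "ty": 0, "tz": -3, "roll": 0}, {"tx": 0, "ty": 0, "tz": -1.5, "roll": 0}, {"tx": -1.5, "ty": 2.1, "tz": 0, "roll": 0}, {"tx": -2.1, "ty": 2.8, "tz": 0, "roll": 0}]'

```text
time_s: 12.0
tool_pos: [0.4554, 0.1928, 0.3195]
tcp_rot: [-0.0, 0.956, 0.295, -0.0]
ft_force: [0.6, 0.3, -0.5]
opening: 0.016
```

Request:
carry_out --commands '[{"tx": -2.1, "ty": 2.8, "tz": 0, "roll": 0}, {"tx": -2.1, "ty": 2.8, "tz": 0, "roll": 0}, {"tx": -2.1, "ty": 2.8, "tz": 0, "roll": 0}, {"tx": -2.1, "ty": 2.8, "tz": 0, "roll": 0}, {"tx": -2.1, "ty": 2.8, "tz": 0, "roll": 0}, {"tx": -2.1, "ty": 3, "tz": 0, "roll": 0}, {"tx": 0, "ty": 0, "tz": 0, "roll": 0}, {"tx": 0, "ty": 0, "tz": 0, "roll": 0}]'

```text
time_s: 13.0
tool_pos: [0.4467, -0.0179, 0.3194]
tcp_rot: [-0.001, 0.956, 0.294, -0.0]
ft_force: [0.1, 0.0, -1.4]
opening: 0.0158
```

Run:
```python
from h import *
plan((.4879,.0104,.25),-.974)
a=grab('wrist','w2'); grab('top','top2')
print(proj(a,(.4879,.0104,.062)))
```

```text
shift [ 5.   -0.02  6.94] az -0.975 roll -0.0005537010886078608 F [ 0.1  0.  -1.4] t 13.0 q6 0.78 p [ 0.4467 -0.0179  0.3194]
(np.float64(319.52982961358606), np.float64(145.55849098755345))
```

View pics/w2.png

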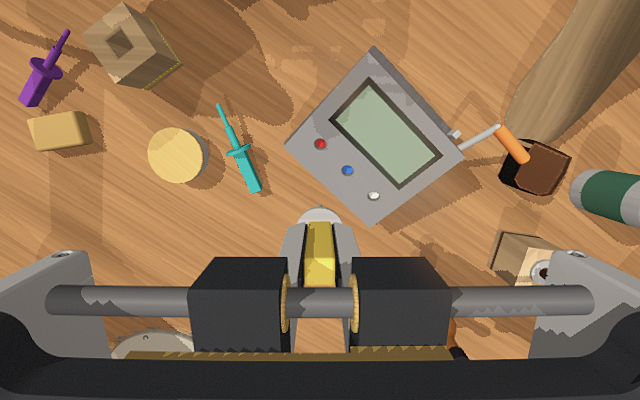

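The stylus is held by the handle (318,250), and the red hole is at (320,144) against a predicted (319.5,145.6). One crop for precision.

Run:
```python
from h import *
crop(load('w2'),'c5',295,120,395,210,8)
```

```text
(no output)
```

View pics/c5.png

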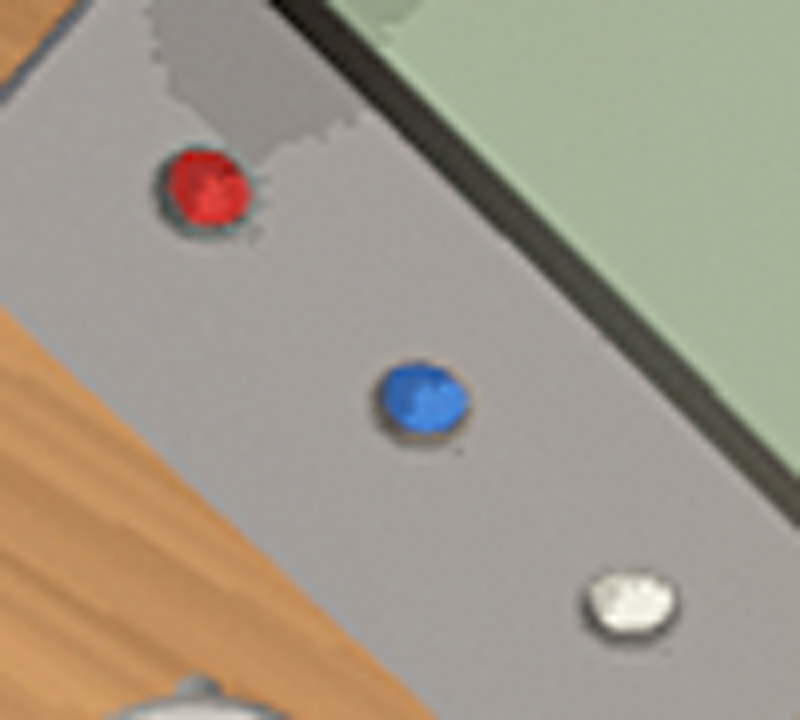

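Run:
```python
from h import *
a=load('w2')
m=[dep(a,295+x/8-.06,120+y/8-.06,.062) for x,y in((205,192),(422,403),(630,607))]
print(np.round(m,4),[np.linalg.norm(m[i]-m[i+1]) for i in(0,1)])
w=m[0]-m[2];xv=np.array([w[1],-w[0],0])/np.linalg.norm(w);print('yaw',np.arctan2(xv[1],xv[0]))
s,p,R=pose(); print('tip px',proj(a,p-[0,0,.1736]),proj(a,p-[0,0,.1676]))
print('depth at face', dep(a,322,152), dep(a,331,145))
plan((m[0][0],m[0][1],.062+.1736+.02))
```

```text
[[ 0.4901  0.0104  0.062 ]
 [ 0.4827 -0.0337  0.062 ]
 [ 0.475  -0.0781  0.062 ]] [np.float64(0.04478310104909367), np.float64(0.045032795269935214)]
yaw -0.16896646736181095
tip px (np.float64(319.61048476627116), np.float64(205.6561762398004)) (np.float64(319.61787312840715), np.float64(207.41566996138454))
depth at face [0.48331326 0.003777   0.06141169] [ 4.96047760e-01 -7.43680678e-05  6.56689278e-02]
shift [5.15 0.13 6.39] az -0.973 roll None F [ 0.3  0.8 -0.1] t 13.1 q6 0.78 p [ 0.4468 -0.0175  0.3195]
```

Request:
carry_out --commands '[{"tx": 1.3, "ty": 0, "tz": 0, "roll": 0}, {"tx": 1.3, "ty": 0.1, "tz": 0, "roll": 0}, {"tx": 1.3, "ty": 0.1, "tz": 0, "roll": 0}, {"tx": 1.3, "ty": 0, "tz": 0, "roll": 0}, {"tx": 0, "ty": 0, "tz": 2.5, "roll": 0}, {"tx": 0, "ty": 0, "tz": 2.5, "roll": 0}, {"tx": 0, "ty": 0, "tz": 1.9, "roll": 0}, {"tx": 0, "ty": 0, "tz": 0, "roll": 0}]'

```text
time_s: 14.1
tool_pos: [0.4907, 0.0096, 0.2493]
tcp_rot: [-0.001, 0.956, 0.294, -0.002]
ft_force: [-0.5, 0.8, -0.4]
opening: 0.0159
```

Run:
```python
from h import *
plan((.4913,.0101,.2256))
```

```text
shift [0.08 0.   2.37] az -0.974 roll None F [-0.5  0.8 -0.4] t 14.1 q6 0.85 p [0.4907 0.0096 0.2493]
```

Request:
carry_out --commands '[{"tx": 0.06, "ty": 0, "tz": 0.4, "roll": 0}, {"tx": 0, "ty": 0, "tz": 0.4, "roll": 0}, {"tx": 0, "ty": 0, "tz": 0.3, "roll": 0}, {"tx": 0, "ty": 0, "tz": 0.3, "roll": 0}, {"tx": 0, "ty": 0, "tz": 0.3, "roll": 0}, {"tx": 0, "ty": 0, "tz": 0, "roll": 0}, {"tx": 0, "ty": 0, "tz": 0, "roll": 0}]'

```text
time_s: 14.98
tool_pos: [0.4916, 0.0095, 0.2337]
tcp_rot: [-0.0, 0.956, 0.294, 0.0]
ft_force: [0.1, 0.5, -1.3]
opening: 0.016
```

Run:
```python
from h import *
plan((.4913,.0101,.2256))
```

```text
shift [ 0.   -0.07  0.81] az -0.974 roll None F [ 0.1  0.5 -1.3] t 14.975 q6 0.85 p [0.4916 0.0095 0.2337]
```

Request:
carry_out --commands '[{"tx": 0, "ty": 0, "tz": 0.2, "roll": 0}, {"tx": 0, "ty": 0, "tz": 0.2, "roll": 0}, {"tx": 0, "ty": 0, "tz": 0.2, "roll": 0}, {"tx": 0, "ty": 0, "tz": 0, "roll": 0}]'

```text
time_s: 15.48
tool_pos: [0.4918, 0.0095, 0.2278]
tcp_rot: [0.0, 0.956, 0.294, 0.0]
ft_force: [-0.1, -0.3, 1.1]
opening: 0.0157
```

Request:
carry_out --commands '[{"tx": 0, "ty": 0, "tz": 0.1, "roll": 0}, {"tx": 0, "ty": 0, "tz": 0.1, "roll": 0}, {"tx": 0, "ty": 0, "tz": 0, "roll": 0}, {"tx": 0, "ty": 0, "tz": 0, "roll": 0}]'

```text
time_s: 15.98
tool_pos: [0.492, 0.0095, 0.226]
tcp_rot: [0.0, 0.956, 0.294, 0.001]
ft_force: [2.1, -0.4, 2.9]
opening: 0.0159
```

Request:
carry_out --commands '[{"tx": 0, "ty": 0, "tz": 0.1, "roll": 0}, {"tx": 0, "ty": 0, "tz": 0, "roll": 0}, {"tx": 0, "ty": 0, "tz": 0, "roll": 0}]'

```text
time_s: 16.35
tool_pos: [0.4917, 0.0095, 0.2248]
tcp_rot: [0.0, 0.956, 0.294, 0.0]
ft_force: [1.3, 0.1, 4.5]
opening: 0.0156
```

Request:
carry_out --commands '[{"tx": 0, "ty": 0, "tz": 0.1, "roll": 0}, {"tx": 0, "ty": 0, "tz": 0, "roll": 0}, {"tx": 0, "ty": 0, "tz": 0, "roll": 0}]'

```text
time_s: 16.73
tool_pos: [0.4918, 0.0095, 0.2244]
tcp_rot: [0.0, 0.956, 0.294, 0.0]
ft_force: [0.4, 0.7, 8.2]
opening: 0.0155
```

Request:
carry_out --commands '[{"tx": 0, "ty": 0, "tz": 0.1, "roll": 0}, {"tx": 0, "ty": 0, "tz": 0, "roll": 0}, {"tx": 0, "ty": 0, "tz": 0, "roll": 0}]'

```text
time_s: 17.1
tool_pos: [0.4919, 0.0095, 0.2241]
tcp_rot: [0.0, 0.956, 0.294, 0.001]
ft_force: [-0.9, 0.3, 12.1]
opening: 0.0156
```

Request:
carry_out --commands '[{"tx": 0, "ty": 0, "tz": -0.4, "roll": 0}, {"tx": 0, "ty": 0, "tz": -0.6, "roll": 0}, {"tx": 0, "ty": 0, "tz": -1, "roll": 0}, {"tx": 0, "ty": 0, "tz": -2, "roll": 0}, {"tx": 0, "ty": 0, "tz": -3, "roll": 0}, {"tx": 0, "ty": 0, "tz": -3, "roll": 0}, {"tx": 0, "ty": 0, "tz": 0, "roll": 0}, {"tx": 0, "ty": 0, "tz": 0, "roll": 0}]'

```text
time_s: 18.1
tool_pos: [0.4908, 0.0096, 0.3214]
tcp_rot: [-0.001, 0.956, 0.294, -0.001]
ft_force: [1.0, 0.2, -1.4]
opening: 0.0155
```

Run:
```python
from h import *
plan((.4579,.2538,.32),-.974)
a=grab('wrist','w3'); s,p,R=pose(); print(proj(a,p-[0,0,.1736]))
t=grab('top','top3')
A=a['pixels'][120:320,160:560];B=cv2.resize(t['pixels'][150:270,165:405],(400,200),interpolation=2)
cv2.imwrite('pics/c6.png',cv2.resize(np.vstack([A,B]),None,fx=1.5,fy=1.5,interpolation=2))
```

```text
shift [ 11.   -22.04   0.16] az -0.974 roll -1.3984592326821144e-05 F [ 1.   0.2 -1.4] t 18.1 q6 0.85 p [0.4908 0.0096 0.3214]
(np.float64(319.93156649659795), np.float64(205.62944834150903))
```

View pics/c6.png

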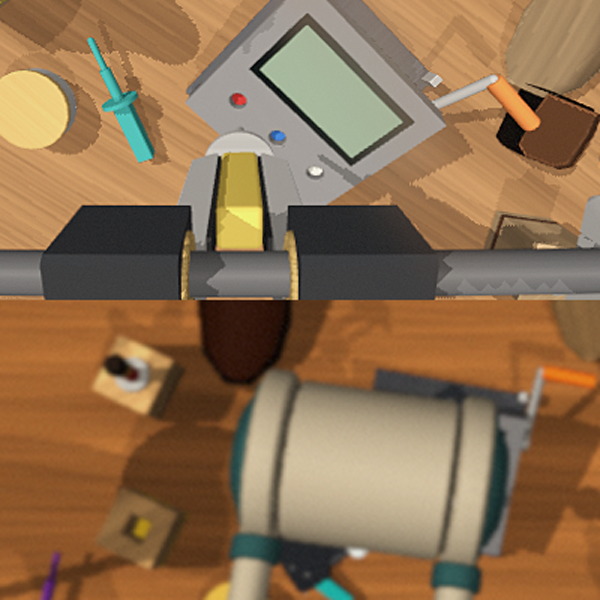

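The stylus is still upright in the grip, the leg locked (orange knob at crop 515,105) and the red key visible again at (238,100). Now I return the stylus to its stand.

Request:
carry_out --commands '[{"tx": 1.4, "ty": -2.7, "tz": 0, "roll": 0}, {"tx": 1.4, "ty": -2.8, "tz": 0, "roll": 0}, {"tx": 1.4, "ty": -2.8, "tz": 0, "roll": 0}, {"tx": 1.4, "ty": -2.8, "tz": 0, "roll": 0}, {"tx": 1.4, "ty": -2.8, "tz": 0, "roll": 0}, {"tx": 1.4, "ty": -2.8, "tz": 0, "roll": 0}, {"tx": 1.3, "ty": -2.7, "tz": 0, "roll": 0}, {"tx": 1.3, "ty": -2.6, "tz": 0, "roll": 0}]'

```text
time_s: 19.2
tool_pos: [0.4582, 0.2541, 0.3212]
tcp_rot: [0.0, 0.956, 0.294, -0.001]
ft_force: [0.1, -0.1, -0.7]
opening: 0.0158
```

Request:
carry_out --commands '[{"tx": 0, "ty": 0, "tz": 2, "roll": 0}, {"tx": 0, "ty": 0, "tz": 2, "roll": 0}, {"tx": 0, "ty": 0, "tz": 1.5, "roll": 0}, {"tx": 0, "ty": 0, "tz": 0, "roll": 0}, {"tx": 0, "ty": 0, "tz": 0, "roll": 0}]'

```text
time_s: 19.82
tool_pos: [0.4593, 0.2533, 0.268]
tcp_rot: [-0.0, 0.956, 0.294, 0.0]
ft_force: [-0.0, -0.2, -1.3]
opening: 0.016
```

Run:
```python
from h import *
plan((.4578,.2535,.1795),-.974)
```

```text
shift [-0.12 -0.1   8.85] az -0.974 roll -0.000269978932421866 F [-0.  -0.2 -1.3] t 19.825 q6 1.35 p [0.4593 0.2533 0.268 ]
```

Tip at z 0.094, with correction small. I go down to about 2 mm above the seat and check.

Request:
carry_out --commands '[{"tx": -0.1, "ty": -0.1, "tz": 1, "roll": 0}, {"tx": 0, "ty": 0, "tz": 1.5, "roll": 0}, {"tx": 0, "ty": 0, "tz": 1.5, "roll": 0}, {"tx": 0, "ty": 0, "tz": 1.5, "roll": 0}, {"tx": 0, "ty": 0, "tz": 1.5, "roll": 0}, {"tx": 0, "ty": 0, "tz": 1, "roll": 0}, {"tx": 0, "ty": 0, "tz": 0.6, "roll": 0}, {"tx": 0, "ty": 0, "tz": 0, "roll": 0}]'

```text
time_s: 20.82
tool_pos: [0.4575, 0.2536, 0.1813]
tcp_rot: [-0.0, 0.956, 0.294, -0.0]
ft_force: [0.6, -0.3, -0.7]
opening: 0.0156
```

Request:
carry_out --commands '[{"tx": 0, "ty": 0, "tz": 0.1, "roll": 0}, {"tx": 0, "ty": 0, "tz": 0.1, "roll": 0}, {"tx": 0, "ty": 0, "tz": 0, "roll": 0}]'

```text
time_s: 21.2
tool_pos: [0.4576, 0.2537, 0.1799]
tcp_rot: [-0.0, 0.956, 0.294, 0.0]
ft_force: [-0.5, 0.2, -0.7]
opening: 0.0158
```

Release and rise.

Request:
carry_out --commands '[{"tx": 0, "ty": 0, "tz": 0, "roll": 0}, {"tx": 0, "ty": 0, "tz": 0, "roll": 0}, {"tx": 0, "ty": 0, "tz": 0, "roll": 0}, {"tx": 0, "ty": 0, "tz": 0, "roll": 0}, {"tx": 0, "ty": 0, "tz": 0, "roll": 0}, {"tx": 0, "ty": 0, "tz": 0, "roll": 0}, {"tx": 0, "ty": 0, "tz": 0, "roll": 0}, {"tx": 0, "ty": 0, "tz": 0, "roll": 0}]' --jaw 1

```text
time_s: 22.2
tool_pos: [0.4575, 0.2536, 0.1797]
tcp_rot: [-0.0, 0.956, 0.294, 0.0]
ft_force: [0.1, -0.7, -0.7]
opening: 0.0919
```

Request:
carry_out --commands '[{"tx": 0, "ty": 0, "tz": -1, "roll": 0}, {"tx": 0, "ty": 0, "tz": -2, "roll": 0}, {"tx": 0, "ty": 0, "tz": -3, "roll": 0}, {"tx": 0, "ty": 0, "tz": -3, "roll": 0}, {"tx": 0, "ty": 0, "tz": -3, "roll": 0}, {"tx": -2, "ty": 0, "tz": -1, "roll": 0}, {"tx": 0, "ty": 0, "tz": 0, "roll": 0}, {"tx": 0, "ty": 0, "tz": 0, "roll": 0}]'

```text
time_s: 23.2
tool_pos: [0.4402, 0.2419, 0.3088]
tcp_rot: [-0.0, 0.956, 0.294, -0.001]
ft_force: [-0.6, 0.1, 0.7]
opening: 0.0941
```

Run:
```python
from h import *
plan((.4578,.2535,.1795),-.974)
a=grab('wrist','w4'); t=grab('scene','sc4')
for z in(.07,.13): print(proj(a,(.4578,.2535,z)))
A=cv2.resize(a['pixels'][100:220,240:400],(400,300),interpolation=2)
B=cv2.resize(t['pixels'][170:260,240:480],(800,300),interpolation=2)
cv2.imwrite('pics/c7.png',np.vstack([np.hstack([A,cv2.resize(a['pixels'],(400,300))]),B]))
```

```text
shift [ 2.12  0.04 12.92] az -0.974 roll -0.00024895857928930454 F [-0.6  0.1  0.7] t 23.2 q6 1.34 p [0.4402 0.2419 0.3088]
(np.float64(319.9411075610664), np.float64(172.29086899113648))
(np.float64(320.1408886509266), np.float64(182.26995847532476))
```

View pics/c7.png

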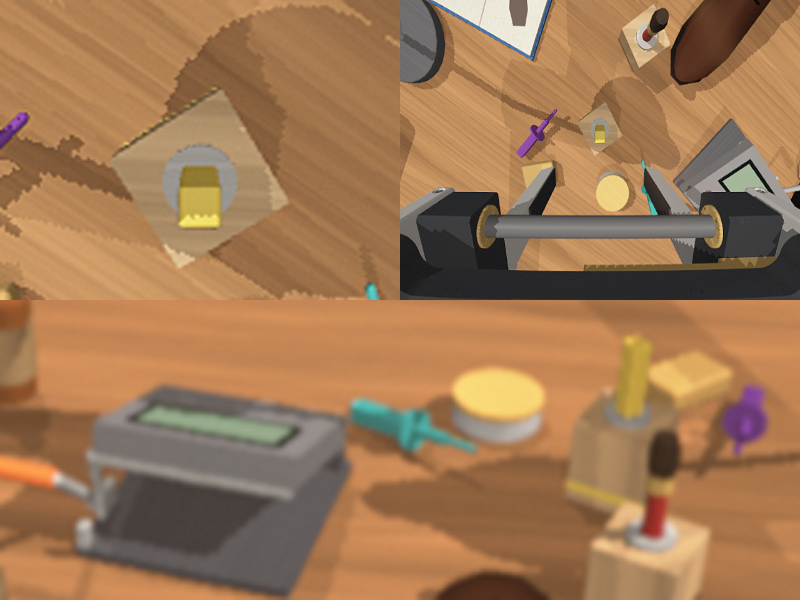

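The stylus stands upright, seated by its collar in the yellow-banded stand (crop 200,185, as predicted). The console stands on its locked leg, and the gripper is clear of everything.

```bash
python3 -c "
from bench import workorder; print(workorder.close_job())"
```

```text
the job is handed in; nothing more can be done
None
```

The job was handed in at about 23 s of robot time; no verdict was reported.

- **Leg:** I swung the prop leg over with the shut fingertips. Pictures before and after the key press show it at its back stop with the console standing on it.
- **Red key:** I pressed it with the yellow stylus until it bottomed out. The last two 1 mm steps moved the tool only about 0.4 and 0.3 mm, and the force rose to about 12 N. The key showed in its hole again afterwards. The blue and white keys lie 45 and 90 mm away, and the stylus went into the red hole only.
- **Stylus:** In the last pictures it stands upright, resting on its collar in its yellow-banded stand. It is released, and the gripper is open about 13 cm above where it let go.

- **Not measured directly:** key travel and leg angle were judged from force, position and pictures, not read off.
- **Toppled decoys:** the purple and turquoise look-alikes fell over early on. I never aimed at them, and the tool passed well above them. The listed bystanders in view looked unmoved.

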